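Slide a printing plate out over the filing tray

ROBOT

A 7-joint arm with a two-finger parallel gripper is mounted at the origin on the work surface. World frame = base frame: x ahead of the robot, y to its left, z up, the work surface at z = 0. Lengths are in m, angles in degrees, forces in N, time in s.
With the tool pointing down it reaches from about 0.4 to 0.9 m from the base axis. Payload 5.5 kg.
Tool frame: the origin (TCP) lies at the centre of the arm's flange, where the gripper is bolted on; the fingertips stand 178 mm ahead of it and the grasp point (between the pads) lies arm.pinch_z ahead of it (arm.pinch_z is the distance from the TCP to the grasp point, in m); z points along the fingers, y is the line along which they close (so a half turn about z gives the same grasp; the last joint's range is limited). The gripper opens to 92 mm and grips with 3 to 60 N. Pads are 19 mm wide; open, the fingers measure 130 mm over their backs; the gripper's body (75 mm by 190 mm) begins 47 mm behind the grasp point.
Start: joints at [-59.118, 28.699, -24.465, 88.831, 12.651, 65.22, -12.049], TCP at [0.177, 0.625, 0.405] pointing down, gripper open.
Joint ranges: [-164.97, 164.97], [-17.58, 116.51], [-87.97, 89.64], [11.32, 138.91], [-80.73, 260.73], [10.89, 115.49], [-147.41, 147.41]. Speed limits (degrees/s): [147.25, 147.25, 180, 180, 180, 180, 180].

INTERFACE

Orientations are given as a 3x3 rotation matrix whose columns are the frame's x, y, z axes.
In Python, from station import arm, optics, order gives the robot as it stands (arm), with the cameras (optics) and the job (order).
- The arm moves only by the tool pendant, called after "Call:" as name(argument=value, ...) on one line, values as JSON. Schema: {"type":"object","properties":{"moves":{"type":"array","items":{"type":"array","prefixItems":[{"type":"array","items":{"type":"number"},"minItems":3,"maxItems":3},{"type":"number"}],"minItems":2,"maxItems":2},"minItems":1,"maxItems":5},"aperture":{"type":"number"},"only":{"type":"string"},"quiet":{"type":"boolean"},"lines":{"type":"string"}},"required":["moves"],"additionalProperties":false}. moves is a list of rows, 1 to 5 of them, each written [[dx, dy, dz], turn]: dx, dy, dz in shares of 800 mm (1.0 is 800 mm), then a turn about the tool's z in parts of the range, where 1.0 means 120 degrees; each row is the pose to reach, as a shift and turn from the pose commanded when the call began, along the tool's axes at that moment; what a row does not reach only later rows make up. A row lasts 1/12 s, in which the tool goes at most 0.0417 m and 7.16 degrees, less where a joint would pass 70% of its speed; a pose out of reach is approached as far as the arm can. aperture is the finger opening in m, set as the call begins (left out keeps the last). The fingers move at their own pace and stop on an object; the grip force is fixed at half the most. Time passes only in rows, so rows that do not move let the fingers close. The tool returns the time, the measured TCP pose, the force, the opening and the grip force at its end. only (a regular expression) keeps the lines of the reply that match it, lines (a string "A,B") keeps lines A to B, and quiet returns only ok. Shift and turn numbers lie between -1 and 1, and a call with a number outside is refused. Input that does not fit is refused with a message, and nothing moves.
- arm.observe(): the state, without advancing time (a new reading comes with each control period).
- optics.camera(name): name is "side" or "top" or "wrist"; returns a dict with "color" (400x640x3 uint8, red, green, blue), "fovy" (degrees; the focal length in pixels is half the picture's height over the tangent of half this angle, whatever the lens; pixels are square), "cx", "cy" (the principal point, pixels), "R" (3x3) and "t" (3): a world point X has camera coordinates R X + t. Camera axes: x right, y down, z forward; pixel columns grow to the right and rows downward; lengths in m; the calibration is good to about 2 mm. A picture is of the moment at which its call begins. There is no depth.
- order.finish_job(): hands the job in; it is judged then, once.
The state is a dict: "clock": time; "qpos": joint angles; "joint_velocities": joint speeds; "tau": joint torques, N m; "tool_pos": TCP position; "orientation": TCP orientation; "ft_force": force on the tool from outside, world axes, zero at the start; "moment": the same for the moment, N m; "width": finger opening in m; "grasp_force": force on a finger pad.
Only numpy, scipy, OpenCV 4.12 (cv2) and the standard library are available. Lean on these libraries where they do the work, as an engineer would, in place of code of your own. Each camera call takes 0.05 s, during which the arm holds its last target. There are 200 camera calls.

TASK

The copper-faced printing plate is about to have its edge filed. With the fingertips, push it back until its long side lies flat along the ledge's fence, and push it along the ledge until about 40 mm of it sticks out past the end where the steel filings tray stands; it must lie flat on the ledge, still snug to the fence, when you take the hand away. Only push the plate, never lift or tip it, and leave the tray, ink tin and file where they are.

Things in the scene. Friction and masses are not known exactly. Their poses are not given: they have to be found in the camera images.
- ledge: Fixed filing ledge: plywood board 170 (x) by 300 (y) by 15 mm, top face 60 mm above the bench, both ends (y = +150, -150 mm) and near side (x = -85 mm) open. Its feet stand within 105 mm of the middle. Origin: middle of the board, at bench height; x points away from the robot to the fence, y along the ledge to the robot's left; turned up to 0.22 rad.
- fence (a point): Aluminium fence 15 mm wide, standing 15 mm above the ledge's top along its whole far (+x) side. This point: middle of its inner face, at the foot, 70 mm in +x from the middle of the ledge and 60 mm above the bench; axes as the ledge's.
- plate: Printing plate, copper on dark wood, 100 (x) by 140 (y) by 6 mm, 0.2 to 0.4 kg, loose, flat on the ledge, 20 to 40 mm short of the fence, up to 0.2 rad askew. Origin: centre of its underside; y along its long side. It slides with 1 to 4 N; turning it flat onto the fence takes up to 14 N. Snug to the fence its centre is at x = +20 mm of the ledge.
- tray: Filings tray, shallow open steel box 140 by 160 by 25 mm, loose on the bench, standing partly under one end of the ledge: either the left (+y) or the right (-y) one. Origin: centre of its underside.
- tin: Ink tin, upright, 68 mm across, 85 mm high, loose on the bench beyond the other end of the ledge. Origin: centre of its underside.
- file: Flat file with a wooden handle, 290 mm long, 24 mm wide, 20 mm high, loose on the bench behind the fence, lying along its y. Origin: on the bench below it, 155 mm from the handle's end.

How it is judged (in metres and radians):
At the end, for the whole second after the job is handed in: 28 to 52 mm of the plate sticks out past the ledge end where the tray stands; its long side is within 4.5 mm of the fence at its middle and within 0.045 rad of parallel; it lies flat on the ledge, at rest (((y of tray in the frame of ledge above 0 m and y of plate in the frame of ledge between 0.108 and 0.132 m) or (y of tray in the frame of ledge below 0 m and y of plate in the frame of ledge between -0.132 and -0.108 m)) and x of plate in the frame of ledge between 0.0155 and 0.025 m and angle between the y axis of plate and the y axis of ledge, either way round below 0.045 rad and height (world z) of plate between 0.057 and 0.063 m and angle between plate's own z axis and vertical below 0.04 rad and linear speed of plate below 0.01 m/s); the robot touches nothing.
It fails at once if the plate is lifted or falls off the ledge (height (world z) of plate above 0.068 m or height (world z) of plate below 0.05 m).
It fails at once if the plate is tipped by more than 0.12 rad (angle between plate's own z axis and vertical above 0.12 rad).
It fails at once if the tray, tin or file is moved by more than 20 mm (distance of any of tray, tin, file from where it was at the start of the episode above 0.02 m).
It also fails if it takes over 64 s, if anything falls off the work surface, if the arm or the gripper's body presses on something with over 40 N, if the wrist force passes 120 N, or if a joint passes its speed limit or range.

## Working session

There is one attempt and no reset: what is moved stays moved. The work goes in short steps, Python scripts to look and compute and a tool call to move; the robot and the scene stay as the last step left them, time stands still between calls to the robot, and variables do not carry over. Pictures are saved under pics/ and viewed, at most 10 in all, crops included, and the job is handed in when it is done.

```bash
ls; mkdir -p pics
```

Run:
```python
from station import arm, optics, order
import cv2
import numpy as np
o=arm.observe();print(o['clock'],o['tool_pos'],np.round(o['orientation'],3),o['width'],arm.pinch_z)
for n in("top","side"):
    c=optics.camera(n);cv2.imwrite(f"pics/{n}1.png",c["color"][:,:,::-1]);print(n,c['fovy'],c['cx'],c['cy'],np.round(c['R'],3).tolist(),c['t'])
```

```text
pics
station.py
0.0 [0.17697317 0.62507839 0.40369254] [[-0.962  0.272 -0.001]
 [ 0.272  0.962 -0.002]
 [ 0.    -0.002 -1.   ]] 0.09173546796074021 0.1592
top 47.573037116442386 310.6507233881609 196.2677735796872 [[0.082, -0.997, 0.001], [-0.974, -0.08, -0.212], [0.211, 0.016, -0.977]] [-0.02318617  0.61263756  0.80408317]
side 54.66640370011678 329.8491067691361 197.2950799586256 [[0.992, -0.124, 0.004], [-0.084, -0.702, -0.707], [0.091, 0.701, -0.707]] [-0.62236411  0.13282929  0.67434035]
```

View pics/top1.png

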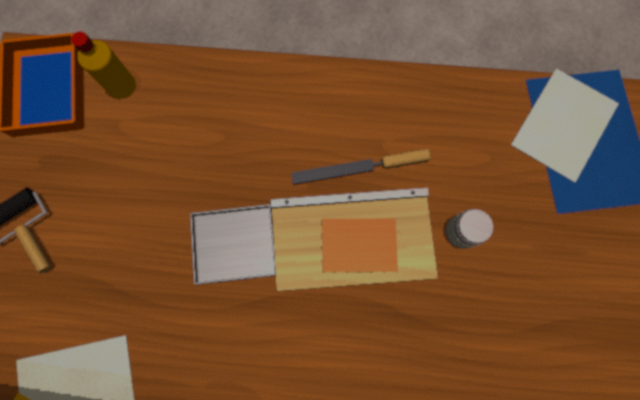

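View pics/side1.png

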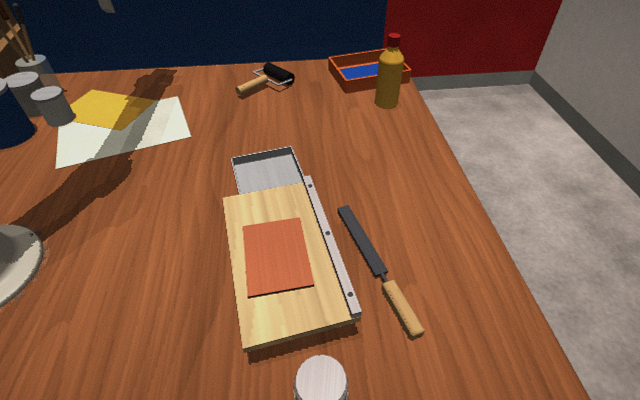

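Top view: the tray is at the left (+y) end (about 190–275, 205–283). The ledge spans (272,205), (428,190), (437,277) and (277,291), with the plate at 322–397 by 218–272. The tin is at (470,229), and the file is behind the fence. Next I'll enlarge both views.

Run:
```python
import cv2
i=cv2.imread("pics/top1.png")[180:300,260:450];cv2.imwrite("pics/topc.png",cv2.resize(i,None,fx=4,fy=4,interpolation=cv2.INTER_CUBIC))
i=cv2.imread("pics/side1.png")[170:360,210:370];cv2.imwrite("pics/sidec.png",cv2.resize(i,None,fx=3,fy=3,interpolation=cv2.INTER_CUBIC))
```

```text
(no output)
```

View pics/topc.png

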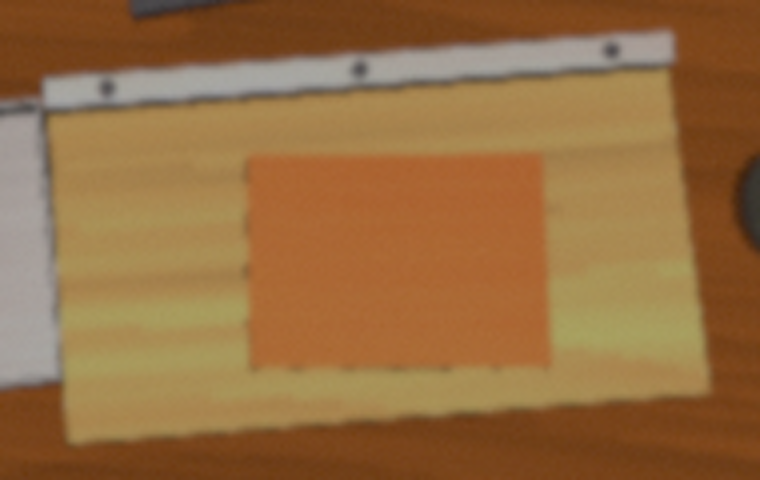

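View pics/sidec.png

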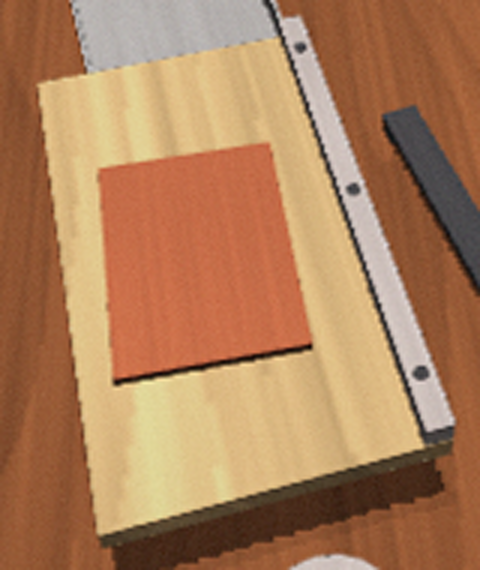

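Top crop (4x, offset 260,180):
- Plate corners: (250,155), (543,153), (551,365), (251,368).
- Ledge near corners: (68,442) and (709,393).
- Fence outer top corners: (43,78) and (674,32).

Side crop (3x, offset 210,170):
- Plate corners: (271,144), (312,346), (115,380), (99,168).
- Ledge near corners: (40,85) and (103,540).
- Fence outer top corners: (300,17) and (453,428).

Create geo.py:
```python
import numpy as np
from station import arm, optics, order
def cams(name):
    c=optics.camera(name);f=200/np.tan(np.radians(c['fovy'])/2)
    return c,f
def ray(c,px,z):
    f=200/np.tan(np.radians(c['fovy'])/2)
    d=np.array(c['R']).T@np.array([(px[0]-c['cx'])/f,(px[1]-c['cy'])/f,1]);o=-np.array(c['R']).T@np.array(c['t'])
    return (o+d*(z-o[2])/d[2])[:2]
def fit(model,meas):   # rigid 2D fit -> centre, angle
    m=np.array(model);p=np.array(meas);mc=m-m.mean(0);pc=p-p.mean(0)
    a=np.arctan2((mc[:,0]*pc[:,1]-mc[:,1]*pc[:,0]).sum(),(mc*pc).sum())
    R=np.array([[np.cos(a),-np.sin(a)],[np.sin(a),np.cos(a)]])
    t=p.mean(0)-R@m.mean(0);return t,a,np.linalg.norm(m@R.T+t-p,axis=1)*1e3
```

Run:
```python
from geo import *
P=dict(top=[(250,155),(543,153),(551,365),(251,368)],side=[(271,144),(312,346),(115,380),(99,168)])
L=dict(top=[(68,442),(709,393),(43,78),(674,32)],side=[(40,85),(103,540),(300,17),(453,428)])
for n,s,o in(("top",4,(260,180)),("side",3,(210,170))):
    c,_=cams(n);g=lambda q,z:ray(c,np.array(q)/s+o,z)
    lt,la,e=fit([(-.085,.15),(-.085,-.15),(.085,.15),(.085,-.15)],[g(q,z) for q,z in zip(L[n],(.06,.06,.075,.075))])
    pt,pa,e2=fit([(.05,.07),(.05,-.07),(-.05,-.07),(-.05,.07)],[g(q,.066) for q in P[n]])
    R=np.array([[np.cos(la),-np.sin(la)],[np.sin(la),np.cos(la)]])
    print(n,"ledge",lt,la,e.round(1),"plate",pt,pa,e2.round(1),"rel",R.T@(pt-lt),pa-la)
```

```text
top ledge [ 0.53795197 -0.05977744] 0.1558588004330909 [0.9 1.3 0.6 0.7] plate [ 0.52737004 -0.07206356] 0.08692567555969728 [1.  0.2 1.1 0.3] rel [-0.01236081 -0.01049458] -0.0689331248733936
side ledge [ 0.54159895 -0.0605326 ] 0.1585959309986815 [1.6 2.  1.  2.6] plate [ 0.53087294 -0.07124124] 0.07935386058357653 [0.9 0.6 1.2 0.5] rel [-0.01228264 -0.00888027] -0.07924207041510496
```

Create go.py:
```python
# usage: go.py w x y | l x y tipz yawdeg(tool y rel. ledge y) : shift in tool axes
import sys
from geo import *
L=np.array([.5395,-.060]);A=.157
def R2(a):return np.array([[np.cos(a),-np.sin(a)],[np.sin(a),np.cos(a)]])
o=arm.observe();p=np.array(o['tool_pos']);R=np.array(o['orientation'])
ty=np.arctan2(R[1,1],R[0,1])
l=R2(A).T@(p[:2]-L)
print("t",round(o['clock'],2),"ledge xy",l.round(4),"tip z",round(p[2]-.178,4),"yaw rel",round(np.degrees(ty-A-np.pi/2),2),"F(ledge)",(R2(A).T@np.array(o['ft_force'])[:2]).round(2),round(o['ft_force'][2],2),"w",round(o['width'],4))
if len(sys.argv)>1:
    x,y,z,w=map(float,sys.argv[2:6])
    g=L+R2(A)@[x,y] if sys.argv[1]=='l' else np.array([x,y])
    d=R.T@(np.array([*g,z+.178])-p)
    t=-(np.radians(w)+A+np.pi/2-ty);t=(t+np.pi)%(2*np.pi)-np.pi
    print("shift",d.round(4),"turn",np.degrees(t).round(1))
```

```bash
python3 go.py w .45 .3 .2 0;python3 go.py l -.09 -.012 .15 0
```

```text
t 0.2 ledge xy [-0.2509  0.7335] tip z 0.2261 yaw rel -24.8 F(ledge) [-0.55 -0.97] 0.37 w 0.0917
shift [-0.3512 -0.2386  0.0264] turn -24.8
t 0.2 ledge xy [-0.2509  0.7335] tip z 0.2261 yaw rel -24.8 F(ledge) [-0.55 -0.97] 0.37 w 0.0917
shift [-0.4587 -0.6092  0.0768] turn -24.8
```

Careful with the scale: shifts go in shares of 800 mm and turns go in shares of 120 degrees. That gives: -0.35 m / 0.8 = -0.4375, -0.24 m / 0.8 = -0.3.

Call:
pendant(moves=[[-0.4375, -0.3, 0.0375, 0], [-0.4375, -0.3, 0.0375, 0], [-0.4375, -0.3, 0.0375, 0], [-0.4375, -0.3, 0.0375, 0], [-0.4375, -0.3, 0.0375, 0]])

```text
refused: moves[0]: [-0.4375, -0.3, 0.0375, 0] is too long (schema: maxItems 2). Nothing was moved.
```

Wrong form. The message asks for rows with the three-number parts in brackets of their own, so I'll send the same numbers that way.

Call:
pendant(moves=[[[-0.4375, -0.3, 0.0375], 0], [[-0.4375, -0.3, 0.0375], 0], [[-0.4375, -0.3, 0.0375], 0], [[-0.4375, -0.3, 0.0375], 0], [[-0.4375, -0.3, 0.0375], 0]])

```text
clock: 0.62
tool_pos: [0.3108, 0.464, 0.3898]
orientation: [[-0.962, 0.272, -0.0], [0.272, 0.962, -0.0], [-0.0, -0.0, -1.0]]
ft_force: [0.9, 1.5, 0.6]
width: 0.0918
grasp_force: 0.0
```

Call:
pendant(moves=[[[-0.3125, -0.25, 0.025], -0.2083], [[-0.3125, -0.25, 0.025], -0.2083], [[-0.3125, -0.25, 0.025], -0.2083], [[-0.3125, -0.25, 0.025], -0.2083], [[-0.3125, -0.25, 0.025], -0.2083]])

```text
clock: 1.03
tool_pos: [0.4258, 0.303, 0.3776]
orientation: [[-0.986, -0.165, 0.0], [-0.165, 0.986, 0.0], [-0.0, 0.0, -1.0]]
ft_force: [1.0, 0.7, -0.2]
width: 0.092
grasp_force: 0.0
```

```bash
python3 go.py l -.09 -.012 .13 0
```

```text
t 1.03 ledge xy [-0.0555  0.3763] tip z 0.1996 yaw rel 0.52 F(ledge) [1.07 0.55] -0.18 w 0.092
shift [ 0.038  -0.388   0.0695] turn 0.5
```

Converted, -0.388 m / 0.8 = -0.485, 0.07 m / 0.8 = 0.0875.

Call:
pendant(moves=[[[0.0475, -0.485, 0.0875], 0], [[0.0475, -0.485, 0.0875], 0], [[0.0475, -0.485, 0.0875], 0], [[0.0475, -0.485, 0.0875], 0], [[0.0475, -0.485, 0.0875], 0]])

```text
clock: 1.45
tool_pos: [0.4377, 0.0981, 0.3407]
orientation: [[-0.987, -0.16, 0.0], [-0.16, 0.987, 0.0], [-0.0, -0.0, -1.0]]
ft_force: [1.4, 0.2, 0.6]
width: 0.0921
grasp_force: 0.0
```

Call:
pendant(moves=[[[0.0313, -0.2313, 0.0375], 0], [[0.0313, -0.2313, 0.0375], 0], [[0.0313, -0.2313, 0.0375], 0], [[0.0313, -0.2313, 0.0375], 0], [[0.0313, -0.2313, 0.0375], 0]])

```text
clock: 1.87
tool_pos: [0.4421, -0.0914, 0.3104]
orientation: [[-0.988, -0.155, -0.001], [-0.155, 0.988, -0.002], [0.001, -0.002, -1.0]]
ft_force: [0.7, 0.3, 0.3]
width: 0.0916
grasp_force: 0.0
```

```bash
python3 go.py l -.09 -.012 .062 0
```

```text
t 1.87 ledge xy [-0.1011 -0.0158] tip z 0.1324 yaw rel -0.06 F(ledge) [0.72 0.15] 0.33 w 0.0916
shift [-0.0111  0.0039  0.0703] turn -0.1
```

Converted, 0.069 m / 0.8 = 0.0863, 0.06 m / 0.8 = 0.075.

Call:
pendant(moves=[[[-0.0088, 0.005, 0.0438], 0], [[-0.0088, 0.005, 0.075], 0], [[-0.0088, 0.005, 0.0863], 0], [[-0.0088, 0.005, 0.0863], 0], [[-0.0088, 0.005, 0.0863], 0]])

```text
clock: 2.28
tool_pos: [0.4491, -0.0812, 0.2419]
orientation: [[-0.987, -0.161, -0.001], [-0.161, 0.987, 0.0], [0.001, 0.001, -1.0]]
ft_force: [0.4, -0.3, -0.6]
width: 0.092
grasp_force: 0.0
```

```bash
python3 go.py l -.09 -.012 .062 0
```

Run:
```python
from geo import *
import cv2
a=[optics.camera(n)["color"][:,:,::-1] for n in("side","top")]
cv2.imwrite("pics/p2.png",np.hstack([cv2.resize(a[0][160:360,200:380],None,fx=2.2,fy=2.2),cv2.resize(a[1][140:340,270:430],None,fx=2.2,fy=2.2)]))
```

```text
t 2.28 ledge xy [-0.0926 -0.0068] tip z 0.0639 yaw rel 0.25 F(ledge) [ 0.39 -0.38] -0.6 w 0.092
shift [-0.0026 -0.0052  0.0019] turn 0.2
```

View pics/p2.png

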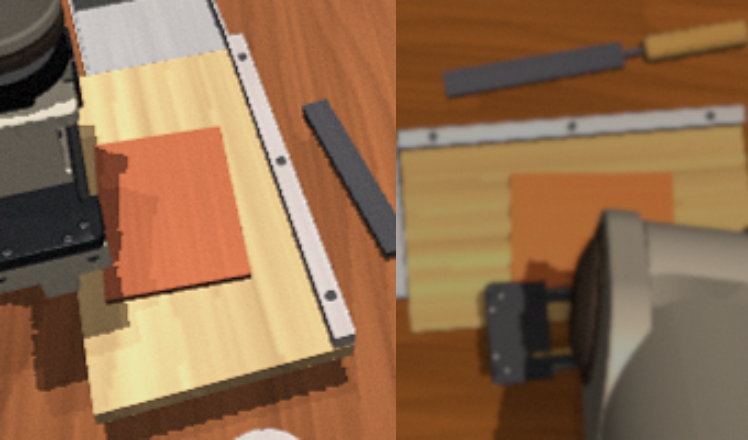

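The fingers stand beside the plate's near edge, with the fingertips just above the ledge. The plate is untouched. Now I'll push towards the fence.

Converted, -0.024 m / 0.8 = -0.03, -0.019 m / 0.8 = -0.0238.

Call:
pendant(moves=[[[-0.005, -0.005, 0.0013], 0], [[-0.0113, -0.005, 0.0013], 0], [[-0.0175, -0.005, 0.0013], 0], [[-0.0238, -0.005, 0.0013], 0], [[-0.03, -0.005, 0.0013], 0]])

```text
clock: 2.8
tool_pos: [0.4736, -0.0821, 0.241]
orientation: [[-0.987, -0.159, -0.001], [-0.159, 0.987, -0.001], [0.001, -0.0, -1.0]]
ft_force: [-1.9, -2.3, 1.8]
width: 0.0918
grasp_force: 1.5
```

```bash
python3 go.py l -.05 -.012 .0622 0
```

```text
t 2.8 ledge xy [-0.0685 -0.0115] tip z 0.063 yaw rel 0.15 F(ledge) [-2.19 -1.99] 1.83 w 0.0918
shift [-0.0185 -0.0006  0.0008] turn 0.2
```

Converted, -0.016 m / 0.8 = -0.02, -0.012 m / 0.8 = -0.015.

Call:
pendant(moves=[[[-0.005, 0, 0.0013], 0], [[-0.01, 0, 0.0013], 0], [[-0.015, 0, 0.0013], 0], [[-0.02, 0, 0.0013], 0], [[-0.02, 0, 0.0013], 0]])

```text
clock: 3.22
tool_pos: [0.4901, -0.0786, 0.2396]
orientation: [[-0.987, -0.161, 0.001], [-0.161, 0.987, 0.0], [-0.001, 0.0, -1.0]]
ft_force: [-1.8, -0.8, -1.8]
width: 0.092
grasp_force: 0.8
```

```bash
python3 go.py l -.04 -.012 .0622 0
```

```text
t 3.22 ledge xy [-0.0517 -0.0106] tip z 0.0616 yaw rel 0.25 F(ledge) [-1.9  -0.54] -1.8 w 0.092
shift [-0.0117 -0.0014 -0.0006] turn 0.2
```

Converted, -0.01 m / 0.8 = -0.0125, -0.008 m / 0.8 = -0.01.

Call:
pendant(moves=[[[-0.0038, -0.0013, 0], 0], [[-0.0075, -0.0013, 0], 0], [[-0.01, -0.0013, 0], 0], [[-0.0125, -0.0013, 0], 0], [[-0.0125, -0.0013, 0], 0]])

```text
clock: 3.63
tool_pos: [0.5002, -0.0784, 0.2399]
orientation: [[-0.987, -0.16, 0.001], [-0.16, 0.987, 0.0], [-0.001, -0.0, -1.0]]
ft_force: [0.8, -0.7, 0.0]
width: 0.0918
grasp_force: 0.2
```

```bash
python3 go.py l -.04 -.012 .0622 0
```

```text
t 3.63 ledge xy [-0.0417 -0.012 ] tip z 0.0619 yaw rel 0.21 F(ledge) [ 0.69 -0.78] 0.04 w 0.0918
shift [-0.0017 -0.     -0.0003] turn 0.2
```

Converted, -0.004 m / 0.8 = -0.005, -0.003 m / 0.8 = -0.0038.

Call:
pendant(moves=[[[-0.0025, 0, 0], 0], [[-0.0038, 0, 0], 0], [[-0.005, 0, 0], 0], [[-0.005, 0, 0], 0]])

```text
clock: 3.97
tool_pos: [0.5018, -0.0782, 0.2396]
orientation: [[-0.987, -0.159, -0.005], [-0.159, 0.987, -0.0], [0.005, 0.0, -1.0]]
ft_force: [-7.3, -0.9, 6.3]
width: 0.0918
grasp_force: 3.8
```

```bash
python3 go.py
```

Run:
```python
from geo import *
import cv2
a=[optics.camera(n)["color"][:,:,::-1] for n in("side","top")]
cv2.imwrite("pics/p3.png",np.hstack([cv2.resize(a[0][160:360,200:380],None,fx=2.2,fy=2.2),cv2.resize(a[1][140:340,270:430],None,fx=2.2,fy=2.2)]))
```

```text
t 3.97 ledge xy [-0.04   -0.0121] tip z 0.0616 yaw rel 0.18 F(ledge) [-7.38  0.29] 6.31 w 0.0918
```

View pics/p3.png

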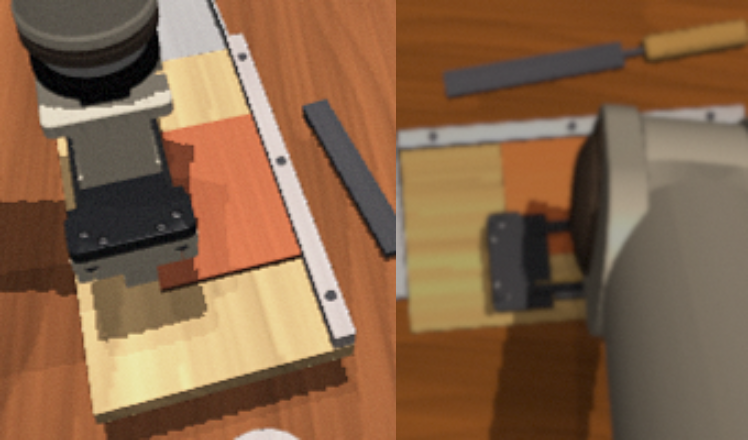

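The plate's far side now appears flat along the fence, with the hand stopped at x = −0.040 as the geometry predicts. I'll press slightly harder, then retreat and raise.

Converted, -0.002 m / 0.8 = -0.0025, -0.001 m / 0.8 = -0.0013.

Call:
pendant(moves=[[[-0.0013, 0, 0], 0], [[-0.0025, 0, 0], 0], [[-0.0025, 0, 0], 0]])

```text
clock: 4.32
tool_pos: [0.5026, -0.0781, 0.2394]
orientation: [[-0.987, -0.159, -0.008], [-0.159, 0.987, -0.001], [0.008, 0.001, -1.0]]
ft_force: [-10.8, -0.2, 9.8]
width: 0.0919
grasp_force: 5.8
```

```bash
python3 go.py
```

```text
t 4.32 ledge xy [-0.0393 -0.0121] tip z 0.0614 yaw rel 0.16 F(ledge) [-10.66   1.45] 9.8 w 0.0919
```

Call:
pendant(moves=[[[0.0125, 0, 0], 0], [[0.025, 0, 0], 0], [[0.0275, 0, -0.025], 0], [[0.0275, 0, -0.0563], 0], [[0.0275, 0, -0.0813], 0]], aperture=0.05)

```text
clock: 4.73
tool_pos: [0.4834, -0.0811, 0.3061]
orientation: [[-0.987, -0.16, 0.001], [-0.16, 0.987, 0.0], [-0.001, -0.0, -1.0]]
ft_force: [1.0, -0.3, -0.5]
width: 0.0633
grasp_force: 0.0
```

Run:
```python
from geo import *
import cv2
c=optics.camera("side")["color"][:,:,::-1]
cv2.imwrite("pics/p4.png",cv2.resize(c[170:360,210:370],None,fx=3,fy=3,interpolation=cv2.INTER_CUBIC))
```

```bash
python3 go.py l .01 -.115 .13 90;python3 go.py l .01 -.115 .13 -90;python3 -c "
from station import arm, optics, order;print(arm.observe()['qpos'])"
```

```text
t 4.78 ledge xy [-0.057  -0.0125] tip z 0.1318 yaw rel 0.2 F(ledge) [ 0.92 -0.54] 2.23 w 0.0591
shift [-0.0666 -0.1027  0.0025] turn -89.8
t 4.78 ledge xy [-0.057  -0.0125] tip z 0.1318 yaw rel 0.2 F(ledge) [ 0.92 -0.54] 2.23 w 0.0591
shift [-0.0666 -0.1027  0.0025] turn 90.2
[ 14.09800806  18.27900488  -9.00811433 116.61674702   4.00968548
  44.93630199 101.91242502]
```

View pics/p4.png

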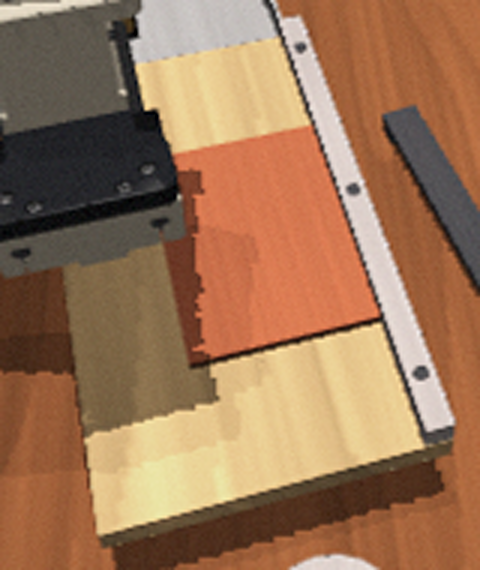

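The plate sits flush on the fence; its right edge runs from (380,318) to (192,365) in the crop. Next I'll turn the hand by +90° (last joint stays in range) and go to the plate's −y end.

Run:
```python
from geo import *
import go
c,_=cams("side")
for q in((380,318),(192,365)): print(go.R2(go.A).T@(ray(c,np.array(q)/3+[210,170],.066)-go.L))
```

```text
t 4.78 ledge xy [-0.057  -0.0125] tip z 0.1318 yaw rel 0.2 F(ledge) [ 0.92 -0.54] 2.23 w 0.0591
[ 0.07125388 -0.07695082]
[-0.02649331 -0.07756619]
```

Call:
pendant(moves=[[[-0.0838, -0.1288, 0], 0.3], [[-0.0838, -0.1288, 0], 0.3], [[-0.0838, -0.1288, 0], 0.3], [[-0.0838, -0.1288, 0], 0.3], [[-0.0838, -0.1288, 0], 0.3]])

```text
clock: 5.25
tool_pos: [0.567, -0.1748, 0.304]
orientation: [[-0.89, 0.457, 0.001], [0.457, 0.89, -0.001], [-0.002, -0.001, -1.0]]
ft_force: [0.1, 0.9, -0.7]
width: 0.0499
grasp_force: 0.0
```

Call:
pendant(moves=[[[0, 0, 0], 0.3], [[0, 0, 0], 0.3], [[0, 0, 0], 0.3], [[0, 0, 0], 0.3], [[0, 0, 0], 0.3]])

```text
clock: 5.67
tool_pos: [0.566, -0.172, 0.3041]
orientation: [[-0.457, 0.889, 0.0], [0.889, 0.457, -0.0], [-0.0, 0.0, -1.0]]
ft_force: [-0.1, -0.7, 0.2]
width: 0.0498
grasp_force: 0.0
```

Call:
pendant(moves=[[[0, 0, 0], 0.15], [[0, 0, 0], 0.15], [[0, 0, 0], 0.15]])

```text
clock: 5.92
tool_pos: [0.566, -0.1719, 0.3041]
orientation: [[-0.16, 0.987, 0.0], [0.987, 0.16, -0.0], [-0.0, 0.0, -1.0]]
ft_force: [-1.2, 0.0, -0.1]
width: 0.0501
grasp_force: 0.0
```

```bash
python3 go.py l .013 -.115 .062 -90
```

```text
t 5.92 ledge xy [ 0.0087 -0.1147] tip z 0.1261 yaw rel -89.78 F(ledge) [-1.19  0.23] -0.1 w 0.0501
shift [-0.0003  0.0043  0.0641] turn 0.2
```

Converted, 0.064 m / 0.8 = 0.08, 0.056 m / 0.8 = 0.07.

Call:
pendant(moves=[[[0, 0.0038, 0.0438], 0], [[0, 0.0038, 0.07], 0], [[0, 0.0038, 0.08], 0], [[0, 0.0038, 0.08], 0]])

```text
clock: 6.25
tool_pos: [0.5684, -0.1712, 0.2396]
orientation: [[-0.166, 0.986, -0.003], [0.986, 0.166, 0.001], [0.001, -0.003, -1.0]]
ft_force: [0.7, -0.2, 0.4]
width: 0.05
grasp_force: 0.0
```

Call:
pendant(moves=[[[0.015, 0, 0], 0], [[0.03, 0, 0], 0], [[0.0425, 0, 0], 0], [[0.055, 0, 0], 0], [[0.0675, 0, 0], 0]])

```text
clock: 6.67
tool_pos: [0.5599, -0.1169, 0.241]
orientation: [[-0.167, 0.986, 0.0], [0.986, 0.167, -0.0], [-0.0, 0.0, -1.0]]
ft_force: [0.7, -2.4, -1.2]
width: 0.05
grasp_force: 0.8
```

```bash
python3 go.py l .012 .0405 .062 -90
```

```text
t 6.67 ledge xy [ 0.0113 -0.0594] tip z 0.063 yaw rel -89.37 F(ledge) [ 0.32 -2.51] -1.15 w 0.05
shift [0.0999 0.0018 0.001 ] turn 0.6
```

Converted, 0.05 m / 0.8 = 0.0625, 0.04 m / 0.8 = 0.05, 0.5 degrees / 120 = 0.0042.

Call:
pendant(moves=[[[0.0125, 0, 0.0006], 0.0042], [[0.025, 0, 0.0006], 0.0042], [[0.0375, 0, 0.0006], 0.0042], [[0.05, 0, 0.0006], 0.0042], [[0.0625, 0, 0.0006], 0.0042]])

```text
clock: 7.08
tool_pos: [0.552, -0.0683, 0.2407]
orientation: [[-0.157, 0.988, 0.001], [0.988, 0.157, -0.0], [-0.001, 0.001, -1.0]]
ft_force: [0.2, -3.9, 2.7]
width: 0.0501
grasp_force: 2.1
```

```bash
python3 go.py
```

```text
t 7.08 ledge xy [ 0.011  -0.0102] tip z 0.0627 yaw rel -89.94 F(ledge) [-0.39 -3.89] 2.67 w 0.0501
```

Call:
pendant(moves=[[[0.0125, 0, 0], 0], [[0.025, 0, 0], 0], [[0.035, 0, 0], 0], [[0.045, 0, 0], 0], [[0.0475, 0, 0], 0]])

```text
clock: 7.5
tool_pos: [0.5457, -0.0295, 0.2404]
orientation: [[-0.159, 0.987, -0.0], [0.987, 0.159, 0.001], [0.001, 0.0, -1.0]]
ft_force: [1.4, -4.3, 3.8]
width: 0.0505
grasp_force: 2.4
```

```bash
python3 go.py l .012 .0405 .062 -90
```

Run:
```python
from geo import *
import cv2
a=[optics.camera(n)["color"][:,:,::-1] for n in("side","top")]
cv2.imwrite("pics/p5.png",np.hstack([cv2.resize(a[0][140:340,200:380],None,fx=2.2,fy=2.2),cv2.resize(a[1][140:340,250:430],None,fx=2.2,fy=2.2)]))
```

```text
t 7.5 ledge xy [0.0109 0.0291] tip z 0.0624 yaw rel -89.82 F(ledge) [ 0.68 -4.43] 3.79 w 0.0505
shift [0.0114 0.0011 0.0004] turn 0.2
```

View pics/p5.png

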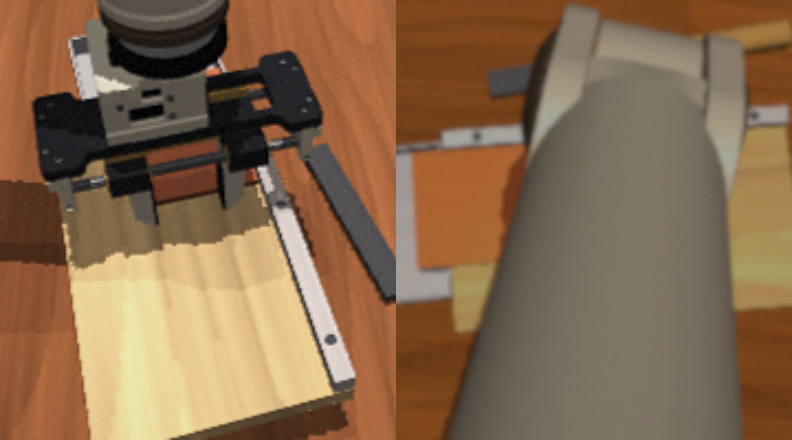

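The plate lies on the fence and overhangs the tray end by about 30 mm (crop columns 415 to 448). About 11 mm more is needed, then back off and lift.

Converted, 0.0114 m / 0.8 = 0.0143, 0.008 m / 0.8 = 0.01.

Call:
pendant(moves=[[[0.005, 0, 0], 0], [[0.01, 0, 0], 0], [[0.0143, 0, 0], 0], [[0.0143, 0, 0], 0]])

```text
clock: 7.93
tool_pos: [0.5436, -0.0192, 0.24]
orientation: [[-0.159, 0.987, -0.001], [0.987, 0.159, 0.001], [0.001, -0.001, -1.0]]
ft_force: [-0.1, -0.5, -0.5]
width: 0.0501
grasp_force: 0.3
```

```bash
python3 go.py
```

```text
t 7.93 ledge xy [0.0105 0.0397] tip z 0.062 yaw rel -89.87 F(ledge) [-0.21 -0.49] -0.51 w 0.0501
```

Call:
pendant(moves=[[[-0.015, 0, 0], 0], [[-0.03, 0, 0], 0], [[-0.0375, 0, -0.025], 0], [[-0.0375, 0, -0.0625], 0], [[-0.0375, 0, -0.085], 0]])

```text
clock: 8.35
tool_pos: [0.5491, -0.0522, 0.31]
orientation: [[-0.155, 0.988, 0.001], [0.988, 0.155, -0.001], [-0.001, 0.001, -1.0]]
ft_force: [0.8, 0.4, 0.4]
width: 0.0501
grasp_force: 0.0
```

```bash
python3 go.py l -.15 .05 .13 0
```

```text
t 8.35 ledge xy [0.0108 0.0062] tip z 0.132 yaw rel -90.08 F(ledge) [0.87 0.22] 0.39 w 0.0501
shift [ 0.0436 -0.1608  0.0019] turn -90.1
```

Converted, 0.104 m / 0.8 = 0.13, -0.1 m / 0.8 = -0.125, -36 degrees / 120 = -0.3.

Call:
pendant(moves=[[[0.13, -0.125, 0], -0.3], [[0.13, -0.125, 0], -0.3], [[0.13, -0.125, 0], -0.3], [[0.13, -0.125, 0], -0.3], [[0.13, -0.125, 0], -0.3]])

```text
clock: 8.77
tool_pos: [0.4298, 0.0388, 0.3079]
orientation: [[-0.713, 0.702, -0.004], [0.702, 0.713, 0.001], [0.004, -0.002, -1.0]]
ft_force: [0.1, -1.2, -0.3]
width: 0.0498
grasp_force: 0.0
```

Call:
pendant(moves=[[[0, 0, 0], -0.3], [[0, 0, 0], -0.3], [[0, 0, 0], -0.3], [[0, 0, 0], -0.3], [[0, 0, 0], -0.3]])

```text
clock: 9.18
tool_pos: [0.4338, 0.0359, 0.3084]
orientation: [[-0.988, 0.157, -0.0], [0.157, 0.988, 0.0], [0.0, 0.0, -1.0]]
ft_force: [-0.2, 1.0, 0.3]
width: 0.0502
grasp_force: 0.0
```

Call:
pendant(moves=[[[0, 0, 0], -0.15], [[0, 0, 0], -0.15], [[0, 0, 0], -0.15]])

```text
clock: 9.43
tool_pos: [0.4339, 0.0359, 0.3084]
orientation: [[-0.988, -0.156, -0.0], [-0.156, 0.988, 0.0], [0.0, 0.0, -1.0]]
ft_force: [0.6, 0.5, 1.1]
width: 0.05
grasp_force: 0.0
```

```bash
python3 go.py l -.075 .11 .062 0
```

Run:
```python
from geo import *
import cv2
a=[optics.camera(n)["color"][:,:,::-1] for n in("side","top")]
cv2.imwrite("pics/p6.png",np.hstack([cv2.resize(a[0][140:340,200:380],None,fx=2.2,fy=2.2),cv2.resize(a[1][140:340,250:430],None,fx=2.2,fy=2.2)]))
```

```text
t 9.43 ledge xy [-0.0893  0.1112] tip z 0.1304 yaw rel -0.03 F(ledge) [0.63 0.37] 1.13 w 0.05
shift [-0.0144 -0.0012  0.0684] turn -0.0
```

View pics/p6.png

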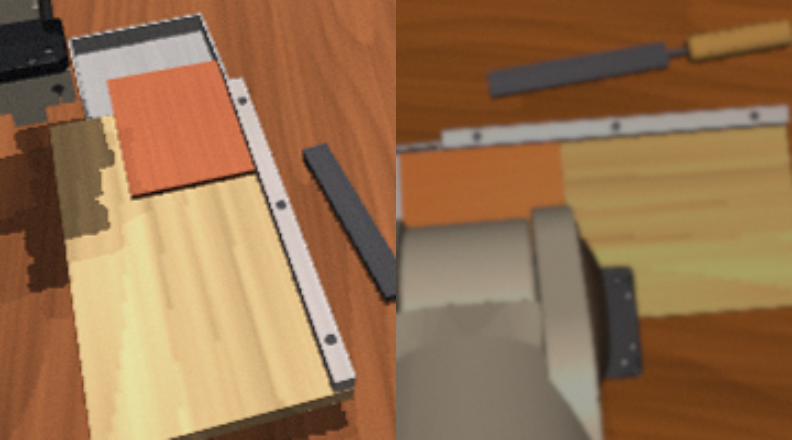

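Side crop: the plate is along the fence, with corners at (212,62), (254,172), (132,197) and (108,80), and it overhangs the tray. I'll measure it, then press it once more against the fence.

Run:
```python
from geo import *
import go
c,_=cams("side")
m=[go.R2(go.A).T@(ray(c,np.array(q)/2.2+[200,140],.066)-go.L) for q in((212,62),(254,172),(132,197),(108,80))]
print(fit([(.05,.07),(.05,-.07),(-.05,-.07),(-.05,.07)],m))
```

```text
t 9.53 ledge xy [-0.0893  0.1113] tip z 0.1304 yaw rel -0.37 F(ledge) [-0.86  0.08] 1.19 w 0.0498
(array([0.02047465, 0.11854861]), np.float64(0.0023006565474753297), array([3.25699978, 1.14075751, 1.53597677, 2.66628945]))
```

Call:
pendant(moves=[[[0.005, -0.0013, 0.0438], 0], [[0.005, -0.0013, 0.075], 0], [[0.005, -0.0013, 0.0855], 0], [[0.005, -0.0013, 0.0855], 0]])

```text
clock: 9.92
tool_pos: [0.4286, 0.035, 0.2381]
orientation: [[-0.989, -0.149, -0.005], [-0.149, 0.989, -0.001], [0.005, 0.0, -1.0]]
ft_force: [-0.7, -0.5, -0.2]
width: 0.0501
grasp_force: 0.1
```

Call:
pendant(moves=[[[-0.0125, 0, 0], 0], [[-0.025, 0, 0], 0], [[-0.0375, 0, 0], 0], [[-0.045, 0, 0], 0], [[-0.05, 0, 0], 0]])

```text
clock: 10.33
tool_pos: [0.4714, 0.042, 0.241]
orientation: [[-0.988, -0.151, 0.003], [-0.151, 0.989, 0.0], [-0.003, 0.0, -1.0]]
ft_force: [-0.1, 0.3, 0.9]
width: 0.0499
grasp_force: 0.0
```

```bash
python3 go.py l -.04 .11 .062 0
```

```text
t 10.33 ledge xy [-0.0513  0.1113] tip z 0.063 yaw rel -0.3 F(ledge) [-0.08  0.31] 0.94 w 0.0499
shift [-0.0113 -0.0013  0.001 ] turn -0.3
```

Converted, -0.014 m / 0.8 = -0.0175, -0.013 m / 0.8 = -0.0163.

Call:
pendant(moves=[[[-0.005, 0, 0.0006], 0], [[-0.01, 0, 0.0006], 0], [[-0.0138, 0, 0.0006], 0], [[-0.0163, 0, 0.0006], 0], [[-0.0175, 0, 0.0006], 0]])

```text
clock: 10.75
tool_pos: [0.4821, 0.0436, 0.2391]
orientation: [[-0.988, -0.152, -0.004], [-0.152, 0.988, -0.001], [0.004, 0.0, -1.0]]
ft_force: [-6.0, -0.2, 4.1]
width: 0.0498
grasp_force: 2.8
```

```bash
python3 go.py
```

```text
t 10.75 ledge xy [-0.0404  0.1113] tip z 0.0611 yaw rel -0.28 F(ledge) [-5.96  0.78] 4.05 w 0.0498
```

Contact came at x = −0.040 with 6 N, so the plate is snug. Now I'll retreat straight back, rise and check.

Converted, -0.09 m / 0.8 = -0.1125, -0.05 m / 0.8 = -0.0625.

Call:
pendant(moves=[[[0.0125, 0, 0], 0], [[0.0275, 0, 0], 0], [[0.0425, 0, -0.025], 0], [[0.0425, 0, -0.0625], 0], [[0.0425, 0, -0.1125], 0]])

```text
clock: 11.17
tool_pos: [0.447, 0.0381, 0.3281]
orientation: [[-0.989, -0.151, -0.006], [-0.151, 0.989, -0.001], [0.006, 0.0, -1.0]]
ft_force: [0.6, 0.2, -0.1]
width: 0.05
grasp_force: 0.0
```

Call:
pendant(moves=[[[0, 0, -0.05], 0], [[0, 0, -0.075], 0], [[0, 0, -0.075], 0], [[0, 0, -0.075], 0]])

```text
clock: 11.5
tool_pos: [0.4495, 0.0385, 0.3907]
orientation: [[-0.989, -0.151, 0.004], [-0.151, 0.989, 0.0], [-0.004, -0.0, -1.0]]
ft_force: [-1.4, 0.2, -0.7]
width: 0.0503
grasp_force: 0.0
```

Run:
```python
from geo import *
import cv2
a=[optics.camera(n)["color"][:,:,::-1] for n in("side","top")]
cv2.imwrite("pics/p7.png",cv2.resize(a[0][150:240,200:380],None,fx=4.4,fy=4.4,interpolation=cv2.INTER_CUBIC))
```

```text
(no output)
```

View pics/p7.png

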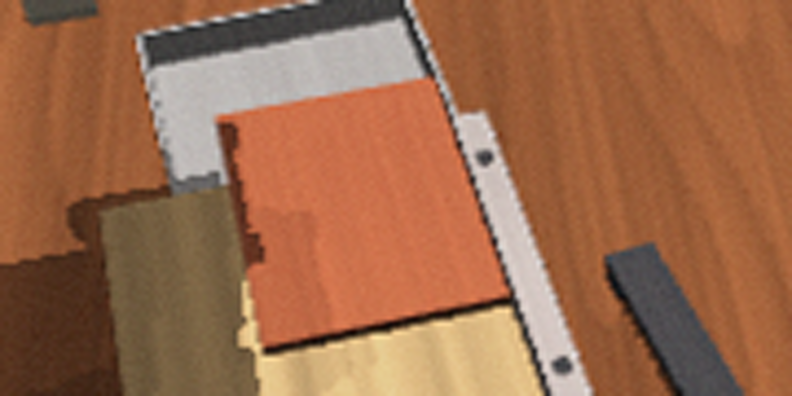

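The plate is flush to the fence with the hand clear. Its corners are at (433,78), (510,297), (265,350) and (217,115); the ledge's near-left corner is at (100,212).

Run:
```python
from geo import *
import go
c,_=cams("side")
g=lambda q,z:go.R2(go.A).T@(ray(c,np.array(q)/4.4+[200,150],z)-go.L)
m=[g(q,.066) for q in((433,78),(510,297),(265,350),(217,115))]
print(fit([(.05,.07),(.05,-.07),(-.05,-.07),(-.05,.07)],m),"ledge corner",g((100,212),.06))
```

```text
t 11.6 ledge xy [-0.0743  0.1113] tip z 0.2104 yaw rel -0.31 F(ledge) [-0.07 -0.51] -0.24 w 0.05
(array([0.02205511, 0.11905503]), np.float64(-0.0034051843976555087), array([1.00675915, 0.70588568, 1.14540004, 1.32430079])) ledge corner [-0.08284475  0.14895273]
```

```bash
python3 -c "
from station import arm, optics, order
print(order.finish_job())"
```

```text
the job is handed in; nothing more can be done
None
```

The job is handed in (result not shown): by the last camera fit, the plate lies flush along the fence with about 39 mm sticking out past the tray end, the hand is clear, and nothing else was pushed.

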